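# Seat the drill chuck in the pipe notcher's upturned spindle

## Robot

A 6-joint arm with a two-finger parallel gripper is mounted at the origin on the work surface. World frame = base frame: x ahead of the robot, y to its left, z up, the work surface at z = 0. Lengths are in m, angles in rad, forces in N, time in s.
With the tool pointing down it reaches from about 0.325 to 0.9 m from the base axis. Payload 6.1 kg.
Tool frame: the origin (TCP) lies midway between the tips of the shut fingers; the grasp point (between the pads) lies 19 mm behind it; z points along the fingers, y is the direction in which the jaws open and shut (so a half turn about z gives the same grasp; the last joint's range is limited). The gripper opens to 85 mm and grips with 20 to 120 N. Pads are 22 mm wide; open, the fingers measure 114 mm over their backs; the gripper's body (76 mm by 85 mm) begins 54 mm behind the grasp point. The pads swing forward as they close: fully open they stand 13 mm farther back than shut.
Start: joints at [-1.333, 0.22, 1.526, -0, 1.395, -0.126], TCP at [0.222, -0.584, 0.231] pointing down, gripper open.
Joint ranges: [-2.98, 2.98], [-0.91, 2.08], [0.09, 2.57], [-1.24, 4.39], [0.2, 2.65], [-2.68, 2.68]. Speed limits (rad/s): [2.57, 2.57, 3.01, 3.14, 3.14, 3.14].

## Interface

Orientations are given as a unit quaternion [w, x, y, z].
In Python, from rig import manip gives the robot as it stands.
- The arm moves only by the shell command python3 -m inch 'ROWS' [FORCE]. ROWS is JSON, one flat list of numbers, 5 for each row, row after row: the shift along the tool's x, y, z in m, then the turn about the tool's z in degrees, then the opening, from 0 (shut) to 1 (fully open). A call has 1 to 10 rows; each row shifts and turns the pose as measured when the row begins, along the tool's axes as they then stand; what a row does not reach is not made up. A row lasts 1/8 s, in which the tool goes at most 62.5 mm and 10.7 degrees, less where a joint would pass 70% of its speed; a pose out of reach is approached as far as the arm can. A call is refused whole if a number of a shift passes 0.0625 or a number of a turn 10.7, either way. A call with a gripper value outside its range is refused whole. The fingers move at their own pace and stop on an object; FORCE is the grip in N (left out, the last holds). Time passes only in rows, so rows that do not move let the fingers close. It gives the time, the measured TCP pose, the force and the opening at its end, in the units of the state.
- manip.state(): the state, without advancing time (a new reading comes with each control period).
- manip.capture(name): name is "side" or "top" or "wrist"; returns the picture (420x560x3 uint8, blue, green, red); there is no depth.
- manip.camera_params(name): a dict with "fovy" (degrees; the focal length in pixels is half the picture's height over the tangent of half this angle, whatever the lens; pixels are square), "cx", "cy" (the principal point, pixels), "R" (3x3) and "t" (3): a world point X has camera coordinates R X + t. Camera axes: x right, y down, z forward; pixel columns grow to the right and rows downward; lengths in m; the calibration is good to about 2 mm. The wrist camera is an equidistant fisheye: a pixel r from the principal point sees the ray r / f radians off the axis. A picture is of the moment at which its call begins: read the wrist's pose just before it. camera_params takes no time and is no camera call; for the wrist camera it gives the pose at the moment of the call.
- manip.hand_in(): hands the job in, once; it reports no verdict.
Trained networks look in the newest picture that a camera, given by its name, has taken for a name from the list of things; names that differ only in an ending like _2 or _b are one class to them, and where a whole thing is asked for, a point or a joint stands for the part that bears it (a point fixed in the world has none). Each returns a list of dicts, best first, with "confidence" (0 to 1); they miss things now and then, are a little off and sometimes report something else, mostly with a low value. They report only what shows in the picture. A call takes as long as a camera call. They do not tell look-alikes from the thing itself.
- manip.spot_in(camera, thing): "xyz" ([x, y, z] in m, in the coordinates of the camera as it stood for that picture, good to about 4 mm: the middle of the surface that is visible of it).
- manip.spot_point(camera, thing): "xyz" ([x, y, z] in m, in the coordinates of the camera as it stood for that picture, good to about 4 mm: a listed point, or the origin of a listed thing).
The state is a dict: "clock": time; "joint_pos": joint angles; "qvel": joint speeds; "tau": joint torques, N m; "ee_pos": TCP position; "eef_rot": TCP orientation; "force": force on the tool from outside, world axes, zero at the start; "moment": the same for the moment, N m; "width": finger opening in m.
Only numpy, scipy, OpenCV 4.12 (cv2) and the standard library are available. Lean on these libraries where they do the work, as an engineer would, in place of code of your own. Each camera call takes 0.05 s, during which the arm holds its last target. There are 200 camera calls.

## Task

Take the drill chuck (the tool with the three jaws) out of the tool rack and seat it, shank down, in the upturned spindle of the pipe notcher, with its drive slots over the two dogs and its flange fully home on the spindle face. Keep hold of it until it is lowered in rather than dropping it, and leave the other two tools standing in the rack.

Things in the scene. Friction and masses are not known exactly. Their poses are not given: they have to be found in the camera images.
- chuck_mid (a point): Drill chuck, steel, 0.7 kg. Point on its axis at mid-sleeve (sleeve 43 dia, 44 high), 42 above the flange's underside; top 36 above the point; z up. Flange 72 dia, 12 thick; two opposite drive slots 24 wide at its +x and -x rim, reaching in to 24 from the axis. Below the flange: taper 42 to 24 dia in 45, then a nose to 14 dia, 57 below in all. All mm. Stands upright in a rack hole.
- spindle_seat (a point): Centre of the flat face of the fixed, locked spindle, 130 mm above the table; z up out of the bore. Nose 80 dia on a green housing, motor lying on its +x side. Bore 45 dia at the face, 27 dia 45 below, clear to 60. Two dogs 10 wide, 10 high stand on the face at +x and -x, 26 to 38 from the centre. Seated, the flange lies on the face, the dogs in its slots.
- endmill_mid (a point): End mill holder, stays in the rack: same shank and flange, above it a plain cylinder 40 mm dia, 50 mm high with a dark bore in its top. Point on its axis 42 mm above the flange's underside, axes as the chuck's. The rack: fixed grey bridge 100 x 320 mm, 70 mm high, three 46 mm square holes in a row 105 mm apart; the flanges rest on its top, tools in any order.
- centre_mid (a point): Centre, stays in the rack: same shank and flange, above it a round body 45 mm dia, 22 mm high, then a cone to a sharp point 58 mm above the flange's top. Point on its axis 42 mm above the flange's underside, axes as the chuck's.
Not all that is in view belongs to the job. What is shaped like the part that bears chuck_mid but orange is not meant.

How it is judged:
By the outcome, as a careful person would: the job done as asked, in the order asked, and still so for the second after the job is handed in, with the robot touching nothing.
It also fails if it takes over 42 s, if anything falls off the work surface, if the arm or the gripper's body presses on something with over 40 N, if the wrist force passes 120 N, or if a joint passes its speed limit or range.

## Working session

There is one attempt and no reset: what is moved stays moved. The work goes in short steps, Python scripts to look and compute and a shell command to move; the robot and the scene stay as the last step left them, time stands still between calls to the robot, and variables do not carry over. Pictures are saved under pics/ and viewed, about 8 in all and at most 12, crops included, and the job is handed in when it is done.

```bash
ls; mkdir -p pics; cat > h.py <<'E'
import numpy as np, cv2
from rig import manip
from scipy.spatial.transform import Rotation as Ro
def world(cam,p,P=None):
    P=P or manip.camera_params(cam); return np.array(P["R"]).T@(np.array(p)-np.array(P["t"]))
def pix(cam,X,P=None):
    P=P or manip.camera_params(cam); c=np.array(P["R"])@np.array(X)+np.array(P["t"])
    f=210/np.tan(np.radians(P["fovy"])/2)
    if cam=="wrist":
        r=np.hypot(c[0],c[1]); th=np.arctan2(r,c[2]); return np.array([P["cx"]+f*th*c[0]/r,P["cy"]+f*th*c[1]/r])
    return np.array([P["cx"]+f*c[0]/c[2],P["cy"]+f*c[1]/c[2]])
def st():
    s=manip.state(); R=Ro.from_quat(np.array(s["eef_rot"])[[1,2,3,0]]).as_matrix(); return s,R
E
python3 - <<'E'
from h import *
s,R=st(); print(s["clock"],np.round(s["ee_pos"],4),s["width"]); print(np.round(R,3))
ims=[]
for c in ["side","top","wrist"]:
    P=manip.camera_params(c); im=manip.capture(c); cv2.imwrite(f"pics/{c}0.png",im); ims.append(im)
    print(c, P["fovy"], np.round(-np.array(P["R"]).T@np.array(P["t"]),3))
    for t in ["chuck_mid","spindle_seat","endmill_mid","centre_mid"]:
        for d in manip.spot_point(c,t):
            w=world(c,d["xyz"],P); print(c,t,round(d["confidence"],2),np.round(w,4),np.round(pix(c,w,P)))
cv2.imwrite("pics/a.png",cv2.resize(np.hstack(ims[:2]),(800,300)))
E
```

```text
pics
0.0 [ 0.2223 -0.5835  0.2302] 0.0854436722612062
[[ 0.935  0.356 -0.   ]
 [ 0.356 -0.935  0.002]
 [ 0.    -0.002 -1.   ]]
side 45.019710043180964 [-0.138  0.596  0.781]
side chuck_mid 0.93 [0.4218 0.0586 0.0957] [273. 255.]
side chuck_mid 0.8 [ 0.5295 -0.0751  0.1124] [284. 200.]
side chuck_mid 0.2 [ 0.5741 -0.2799  0.1137] [329. 161.]
side spindle_seat 0.79 [0.5159 0.2198 0.1341] [178. 253.]
side endmill_mid 0.7 [ 0.5716 -0.28    0.1154] [329. 161.]
side centre_mid 0.67 [ 0.5472 -0.1762  0.1115] [308. 181.]
top 56.61213394539121 [ 0.343 -0.037  0.94 ]
top chuck_mid 0.62 [0.4178 0.0557 0.1019] [228. 245.]
top chuck_mid 0.56 [ 0.5324 -0.0756  0.1111] [288. 191.]
top spindle_seat 0.79 [0.517  0.218  0.1336] [149. 198.]
top endmill_mid 0.82 [ 0.571  -0.2849  0.1121] [382. 172.]
top centre_mid 0.98 [ 0.5505 -0.1815  0.1137] [336. 182.]
wrist 65.70646984690485 [ 0.299 -0.555  0.374]
```

```bash
python3 - <<'E'
from h import *
a=cv2.imread("pics/side0.png"); b=cv2.imread("pics/top0.png")
a=cv2.resize(a[130:330,120:400],None,fx=1.43,fy=1.43,interpolation=3)
b=cv2.resize(b[130:330,120:400+20],(400,267),interpolation=3)
b2=cv2.imread("pics/top0.png")[130:290,110:430]
top=cv2.resize(cv2.imread("pics/side0.png")[120:320,120:400],(420,300),interpolation=3)
bot=cv2.resize(cv2.imread("pics/top0.png"),(400,300))
c=cv2.resize(b2,(600,300),interpolation=3)
o=np.zeros((600,800,3),np.uint8); o[:300,:420]=top; o[:285,420:800]=cv2.resize(bot,(380,285)); o[300:,:600]=c
cv2.imwrite("pics/a1.png",o)
E
```

```text
(no output)
```

View pics/a1.png

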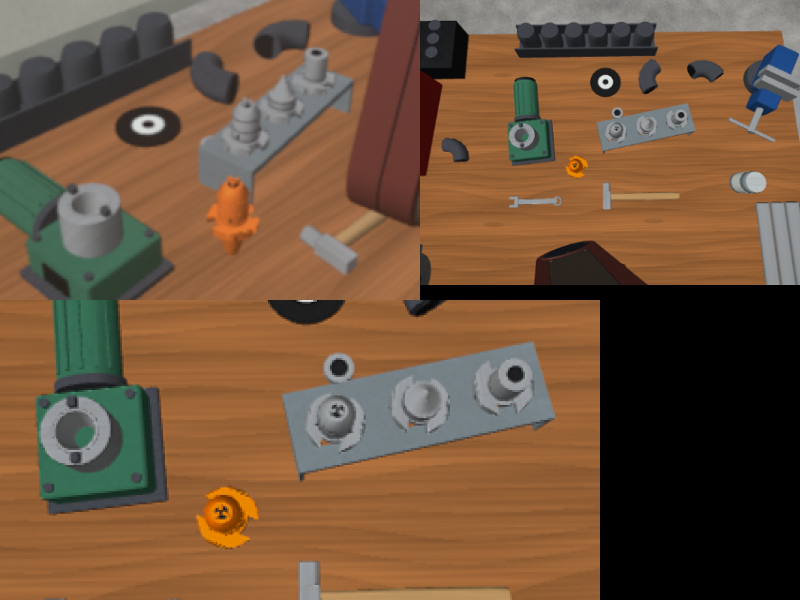

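The candidates for the chuck in the side image are (273,255), which is orange and stands on the table, so it is the decoy. (284,200) is grey with three jaws and sits in the rack's near end hole, so it fits. The tool at (329,161) is the end mill, a plain cylinder with a bore. I'll move over the rack to confirm in an enlarged crop and to measure slot yaw.

```bash
python3 -m inch '[0.038,-0.038,-0.003,1,1, 0.038,-0.038,-0.003,1,1, 0.038,-0.038,-0.003,1,1, 0.038,-0.038,-0.003,1,1, 0.038,-0.038,-0.003,1,1, 0.038,-0.038,-0.003,1,1, 0.038,-0.038,-0.003,1,1, 0.038,-0.038,-0.003,1,1, 0.038,-0.038,-0.003,1,1, 0.038,-0.038,-0.003,1,1]'
cat > look.py <<'E'
import sys
from h import *
n=sys.argv[1]; things=sys.argv[2:]
s,R=st(); print(s["clock"],np.round(s["ee_pos"],4),np.round(s["joint_pos"],2),"yaw",round(np.degrees(np.arctan2(R[1,0],R[0,0])),2))
P=manip.camera_params("wrist"); im=manip.capture("wrist"); cv2.imwrite(f"pics/{n}.png",im)
print("cam",np.round(world("wrist",[0,0,0],P),3),"axis",np.round(P["R"][2],2))
for t in things:
    for d in manip.spot_point("wrist",t):
        w=world("wrist",d["xyz"],P); print(t,round(d["confidence"],2),np.round(w,4),np.round(pix("wrist",w,P)))
E
python3 look.py w1 chuck_mid centre_mid endmill_mid spindle_seat
```

```text
clock: 2.0
ee_pos: [0.4875, -0.1034, 0.2634]
eef_rot: [0.002, 0.996, 0.088, 0.003]
force: [0.9, -0.8, 0.5]
width: 0.0854
2.0 [ 0.4875 -0.1034  0.2634] [-0.37 -0.11  1.81 -0.    1.43  1.03] yaw 10.05
cam [ 0.567 -0.089  0.407] axis [-0.3  -0.06 -0.95]
chuck_mid 0.74 [ 0.5291 -0.0776  0.1107] [262. 147.]
chuck_mid 0.72 [0.4238 0.0492 0.0992] [133. 225.]
centre_mid 0.63 [ 0.5512 -0.183   0.1119] [378. 145.]
endmill_mid 0.97 [ 0.573  -0.2784  0.1084] [465. 146.]
spindle_seat 0.61 [0.518  0.2135 0.136 ] [  2. 130.]
```

```bash
cat > ortho.py <<'E'
from h import *
def ortho(im,P,c,z,half=0.055,n=400):
    # world-metric view of the plane z: image right = -y, up = +x
    g=np.linspace(-half,half,n); Y,X=np.meshgrid(c[1]-g,c[0]-g)
    W=np.stack([X,Y,np.full_like(X,z)],-1)@np.array(P["R"]).T+np.array(P["t"])
    f=210/np.tan(np.radians(P["fovy"])/2); r=np.hypot(W[...,0],W[...,1]); th=np.arctan2(r,W[...,2])
    return cv2.remap(im,(P["cx"]+f*th*W[...,0]/r).astype(np.float32),(P["cy"]+f*th*W[...,1]/r).astype(np.float32),cv2.INTER_CUBIC)
E
python3 - <<'E'
from ortho import *
P=manip.camera_params("wrist"); im=cv2.imread("pics/w1.png")
o=ortho(im,P,[0.53,-0.0765],0.082)
# flange circle as expected
for R_ in (36,24): cv2.circle(o,(200,200),int(R_*400/110),(0,255,255),1)
crop=cv2.resize(im[90:230,170:540],(800,303),interpolation=3)[:200]
c2=cv2.resize(im[90:230,190:350],(400,350),interpolation=3)
out=np.zeros((600,800,3),np.uint8); out[:200]=crop; out[200:,:400]=o; out[200:550,400:]=c2
cv2.imwrite("pics/w1v.png",out)
E
```

```text
(no output)
```

View pics/w1v.png

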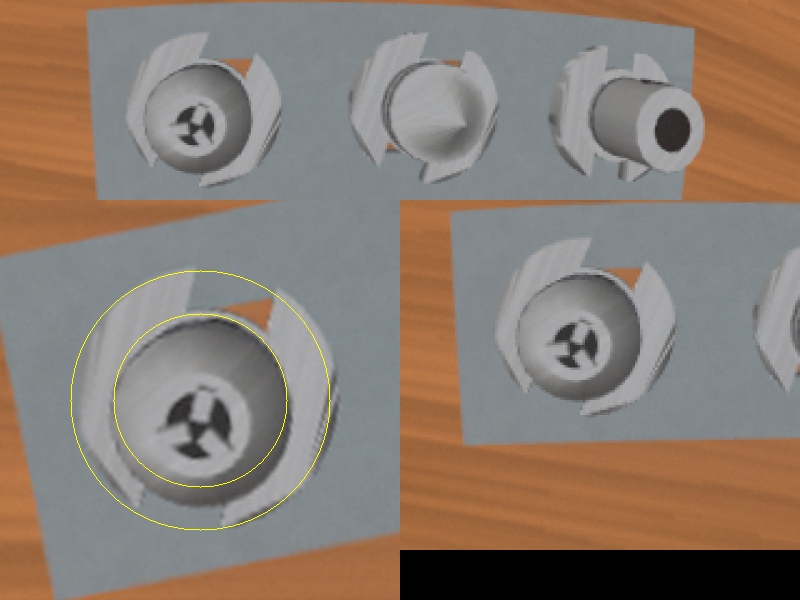

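The crop confirms it: the grey tool in the left rack hole has three jaws. Its slots, in the ortho view, lie at about (232,279) and (182,515), roughly -12° yaw. I'll fit that numerically while moving on to view the spindle.

```bash
cat > fit.py <<'E'
from ortho import *
from scipy.optimize import differential_evolution
def fit(o,half,c,rin=27):
    g=cv2.cvtColor(o,cv2.COLOR_BGR2HSV); 
    g=cv2.GaussianBlur(cv2.cvtColor(o,cv2.COLOR_BGR2GRAY),(3,3),0).astype(float)
    n=o.shape[0]; a=np.linspace(-half,half,n)*1000; YY,XX=np.meshgrid(-a,-a)
    def cost(p):
        x,y,t=p; X=XX-x; Y=YY-y; ct,s=np.cos(t),np.sin(t); u=ct*X+s*Y; v=-s*X+ct*Y
        r=np.hypot(u,v); ring=(r>rin)&(r<41); m=(r<36)&~((abs(v)<12)&(abs(u)>24))
        i=g[ring&m]; q=g[ring&~m]; return (i.var()*i.size+q.var()*q.size)/ring.sum()
    r=differential_evolution(cost,[(-5,5),(-5,5),(-1.57,1.57)],seed=1,maxiter=60,popsize=12)
    x,y,t=r.x; return c[0]+x/1000,c[1]+y/1000,np.degrees(t),r.fun
if __name__=="__main__":
    P=manip.camera_params("wrist"); im=cv2.imread("pics/w1.png"); c=[0.5305,-0.0775]
    print(fit(ortho(im,P,c,0.082),0.055,c))
    C=world("wrist",[0,0,0],P); print(C)
E
python3 fit.py
python3 - <<'E'
from h import *
s,R=st(); 
# TCP target so camera sits ~20mm toward +toolx of the spindle
T=np.array([0.517,0.217,0])-0.05*R[:,0]; T[2]=0.27
d=R.T@(T-np.array(s["ee_pos"])); print(np.round(d,4))
E
```

```text
(np.float64(0.5283127763852856), np.float64(-0.07775390315591302), np.float64(-13.38896981392516), np.float64(170.9972262784991))
[ 0.56659919 -0.09049141  0.40575707]
[ 0.0368 -0.3117 -0.0084]
```

```bash
python3 -m inch '[0.006,-0.055,-0.001,0,1, 0.006,-0.055,-0.001,0,1, 0.006,-0.055,-0.001,0,1, 0.006,-0.055,-0.001,0,1, 0.006,-0.055,-0.001,0,1, 0.006,-0.055,-0.001,0,1, 0,0,0,0,1]'
python3 look.py w2 spindle_seat
python3 - <<'E'
from ortho import *
P=manip.camera_params("wrist"); im=cv2.imread("pics/w2.png")
c=[0.5175,0.2165]
o1=ortho(im,P,c,0.130); o2=ortho(im,P,c,0.140)
for R_ in (40,22.5): cv2.circle(o1,(200,200),int(R_*400/110),(0,255,255),1)
for R_ in (26,38): cv2.circle(o2,(200,200),int(R_*400/110),(0,255,255),1)
out=np.hstack([o1,o2]); cv2.imwrite("pics/w2v.png",out)
E
```

```text
clock: 3.12
ee_pos: [0.4661, 0.2227, 0.2669]
eef_rot: [0.003, 0.997, 0.078, 0.002]
force: [-0.6, -0.6, 0.5]
width: 0.0855
3.125 [0.4661 0.2227 0.2669] [ 0.3  -0.07  1.76 -0.01  1.44  1.71] yaw 8.91
cam [0.546 0.236 0.41 ] axis [-0.31 -0.05 -0.95]
spindle_seat 0.6 [0.5173 0.2151 0.1289] [299. 144.]
```

View pics/w2v.png

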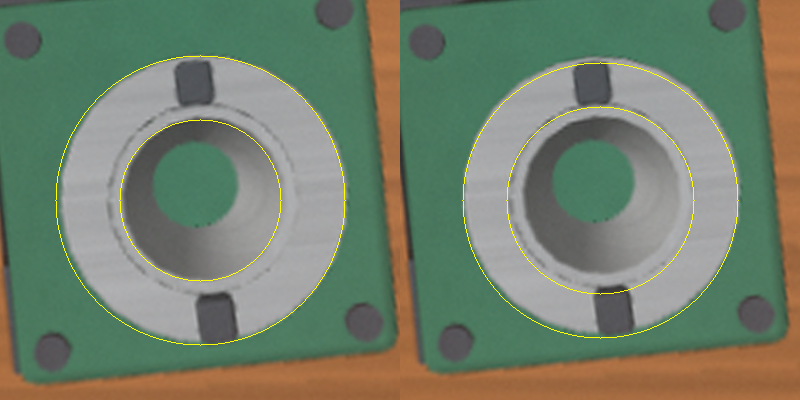

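Left half, on the face plane: the bore circle matches at about (201,199), so the seat is at about (0.5177, 0.216). Right half, on the dog tops: the dogs are at (192,84) and (214,312), which gives a dog yaw of about +5.5°. The chuck's slot yaw is about -13.4°, so it must turn about +19° in world yaw (tool turn -19°). I'll go over the chuck and refine its centre.

```bash
python3 -m inch '[0.002,0.051,0.008,0,1, 0.002,0.051,0.008,0,1, 0.002,0.051,0.008,0,1, 0.002,0.051,0.008,0,1, 0.002,0.051,0.008,0,1, 0.002,0.051,0.008,0,1, 0,0,0,0,1]'
python3 look.py w3 chuck_mid
python3 - <<'E'
from fit import *
P=manip.camera_params("wrist"); im=cv2.imread("pics/w3.png"); c=[0.5295,-0.0775]
o=ortho(im,P,c,0.082); x,y,t,f=fit(o,0.055,c); print(x,y,t,f)
o2=ortho(im,P,c,0.148)
for q in (o,o2):
  k=400/0.110; u=(int(200-(y-c[1])*k),int(200-(x-c[0])*k))
  for r in (7,36): cv2.circle(q,u,int(r*k/1000),(0,255,255),1)
  for a in (t,t+180):
    d=np.array([-np.sin(np.radians(a)),-np.cos(np.radians(a))]); cv2.line(q,u,tuple(int(v) for v in u+d*36*k/1000),(0,0,255),1)
cv2.imwrite("pics/w3v.png",np.hstack([o,o2]))
s,R=st(); print("to go",np.round(R.T@(np.array([x,y,0.097])-s["ee_pos"]),4))
E
```

```text
clock: 4.1
ee_pos: [0.522, -0.1072, 0.2208]
eef_rot: [0.006, 0.998, 0.066, 0.003]
force: [0.8, 0.5, 0.1]
width: 0.0859
4.1 [ 0.522  -0.1072  0.2208] [-0.35  0.    1.79 -0.01  1.35  1.1 ] yaw 7.58
cam [ 0.602 -0.095  0.364] axis [-0.31 -0.05 -0.95]
chuck_mid 0.7 [ 0.5292 -0.0757  0.1119] [243. 196.]
chuck_mid 0.63 [ 0.55   -0.1797  0.1105] [372. 187.]
chuck_mid 0.62 [0.4204 0.0511 0.1032] [114. 282.]
0.5267630699961288 -0.08212371642421924 -50.22956265037868 328.70431109278957
to go [ 0.0067 -0.0224  0.1242]
```

View pics/w3v.png

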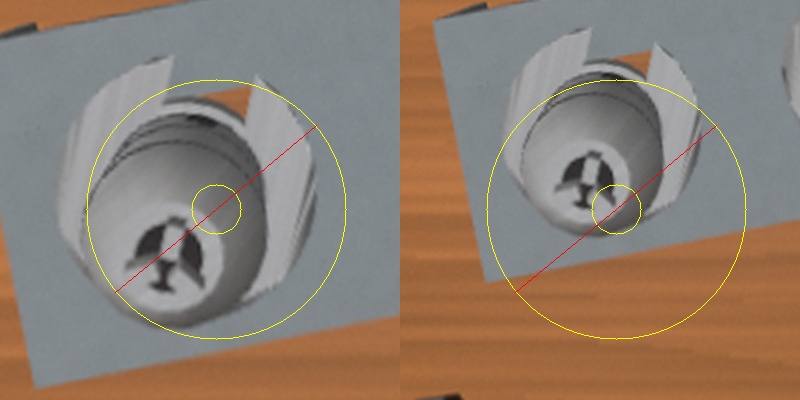

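The arm was still settling here and I re-read the camera pose after the picture, so this overlay is shifted by about 4 mm. I'll save the pose with each picture and measure again now it's at rest. Top nose is at (187,182) in the right half.

```bash
python3 -m inch '[0,-0.029,-0.015,0,1, 0,0,0,0,1, 0,0,0,0,1, 0,0,0,0,1]'
python3 - <<'E'
from fit import *
import pickle
s,R=st();print(s["clock"],np.round(s["ee_pos"],4),np.abs(s["qvel"]).max())
P=manip.camera_params("wrist"); im=manip.capture("wrist"); cv2.imwrite("pics/w4.png",im); pickle.dump(P,open("w4.p","wb"))
for d in manip.spot_point("wrist","chuck_mid"): print(d["confidence"],np.round(world("wrist",d["xyz"],P),4))
c=[0.5295,-0.0775]
oo=[]
for z,rr in ((.082,36),(.148,14)):
  q=ortho(im,P,c,z); cv2.circle(q,(200,200),int(rr*400/110),(0,255,255),1); oo.append(q)
cv2.imwrite("pics/w4v.png",np.hstack(oo))
s,R=st();print(np.round(s["ee_pos"],4),"to go",np.round(R.T@(np.array([c[0],c[1],0.097])-s["ee_pos"]),4), "yaw",np.degrees(np.arctan2(R[1,0],R[0,0])))
E
```

```text
clock: 4.7
ee_pos: [0.5168, -0.0743, 0.2364]
eef_rot: [0.005, 0.998, 0.068, 0.003]
force: [0.4, -0.4, -0.5]
width: 0.0851
4.7 [ 0.5168 -0.0743  0.2364] 0.007087010521414434
0.97 [0.4256 0.0515 0.1013]
0.78 [ 0.5304 -0.0745  0.1115]
[ 0.5167 -0.0744  0.2362] to go [0.0115 0.0033 0.1393] yaw 7.748700861414878
```

View pics/w4v.png

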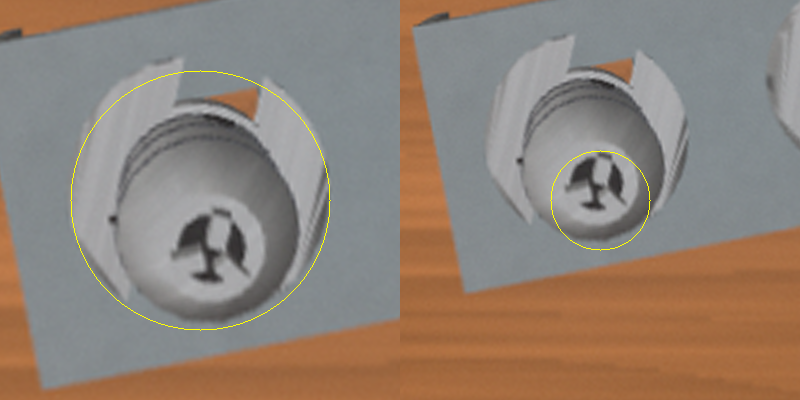

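At rest: flange tips are at (185,58) and (265,77), so slot yaw is -13.4°. The top face centre is at (598,183). With view 1 and the networks this gives a chuck centre of about (0.5315, -0.077). I'll descend in two stages.

```bash
python3 -m inch '[0.014,0.0045,0.02,0,1, 0,0,0.03,0,1, 0,0,0.03,0,1, 0,0,0.025,0,1, 0,0,0.015,0,1, 0,0,0,0,1, 0,0,0,0,1]'
python3 - <<'E'
from h import *
s,R=st();print(np.round(R.T@(np.array([.5315,-.077,.090])-s["ee_pos"]),4),np.round(s["ee_pos"],4),np.degrees(np.arctan2(R[1,0],R[0,0])),s["force"])
E
```

```text
clock: 5.68
ee_pos: [0.5336, -0.0799, 0.1134]
eef_rot: [0.006, 0.998, 0.067, 0.004]
force: [-0.3, -0.2, 0.5]
width: 0.0854
[-0.0019 -0.0035  0.0234] [ 0.5336 -0.0799  0.1134] 7.687511639626587 [-0.27260211 -0.17683687  0.47771362]
```

```bash
python3 -m inch '[-0.0019,-0.003,0.012,0,1, 0,0,0.010,0,1, 0,0,0,0,1, 0,0,0,0,0, 0,0,0,0,0, 0,0,0,0,0, 0,0,0,0,0]' 70
python3 - <<'E'
from h import *
s,R=st();print(np.round(s["ee_pos"],4),np.degrees(np.arctan2(R[1,0],R[0,0])),np.round(R[:,2],4),np.round(s["force"],1),s["width"])
E
```

```text
clock: 6.55
ee_pos: [0.5332, -0.0775, 0.0928]
eef_rot: [0.006, 0.998, 0.067, 0.006]
force: [-0.0, -0.7, -2.4]
width: 0.0415
[ 0.5332 -0.0775  0.0928] 7.6912862040714645 [ 0.0127 -0.0115 -0.9999] [-0.  -0.7 -2.4] 0.04148220216412874
```

```bash
python3 -m inch '[0,0,-0.015,0,0, 0,0,-0.03,0,0, 0,0,-0.035,0,0, 0,0,-0.04,0,0, 0,0,-0.03,0,0, 0,0,0,0,0]'
python3 - <<'E'
from h import *
s,R=st();print(np.round(s["ee_pos"],4),np.degrees(np.arctan2(R[1,0],R[0,0])),np.round(s["force"],1),s["width"])
im=manip.capture("side"); w=manip.capture("wrist")
o=np.zeros((420,800,3),np.uint8); o[:,:400]=im[0:420,140:540]; o[:,400:]=w[:,80:480]
cv2.imwrite("pics/l1.png",o)
T=np.array([.5177,.216,0.245]); print("to go",np.round(R.T@(T-s["ee_pos"]),4))
E
```

```text
clock: 7.3
ee_pos: [0.5277, -0.075, 0.2453]
eef_rot: [0.005, 0.998, 0.067, 0.002]
force: [-0.5, 0.0, -5.7]
width: 0.0414
[ 0.5277 -0.075   0.2453] 7.688129738325095 [-0.5  0.  -5.7] 0.041406572546674465
to go [ 0.029  -0.2898 -0.0026]
```

View pics/l1.png

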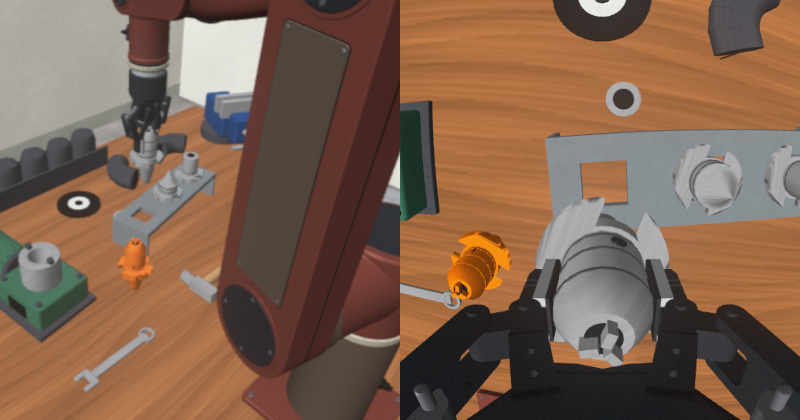

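The side view shows the chuck hanging in the gripper with the other two tools standing in the rack. In the wrist view the slot's flange tips are near (603,197) and (648,210). Next I'll carry it over the spindle, turning -19°.

```bash
python3 -m inch '[0.0125,-0.045,0,-3.2,0, 0.0125,-0.045,0,-3.2,0, 0.0125,-0.045,0,-3.2,0, 0.0125,-0.045,0,-3.2,0, 0.0125,-0.045,0,-3.2,0, 0.0125,-0.045,0,-3,0, 0,0,0,0,0, 0,0,0,0,0, 0,0,0,0,0]'
python3 - <<'E'
from h import *
s,R=st();print(np.round(s["ee_pos"],4),np.degrees(np.arctan2(R[1,0],R[0,0])),np.round(R[:,2],3),np.round(s["force"],1),s["width"])
T=np.array([.5177,.216,0.245]); print("to go",np.round(R.T@(T-s["ee_pos"]),4))
E
```

```text
clock: 8.52
ee_pos: [0.5133, 0.2095, 0.2163]
eef_rot: [0.002, 0.972, 0.234, -0.019]
force: [0.1, -0.5, -5.2]
width: 0.0414
[0.5133 0.2095 0.2163] 27.07156300213747 [-0.036 -0.013 -0.999] [ 0.1 -0.5 -5.2] 0.041379569991727476
to go [ 0.0058 -0.004  -0.029 ]
```

```bash
cat > held.py <<'E'
from h import *
# grasp: tool pose when chuck stood upright in the rack
Rg=Ro.from_quat([0.998,0.067,0.006,0.006]).as_matrix(); Rg[:,2]  # refined below with printed columns
zc=np.array([0.0127,-0.0115,-0.9999]); 
yaw=np.radians(7.69); x=np.array([np.cos(yaw),np.sin(yaw),0]); x-=zc*(x@zc); x/=np.linalg.norm(x); Rg=np.stack([x,np.cross(zc,x),zc],1)
up_t=Rg.T@[0,0,1]                       # chuck axis in tool axes
slot=np.radians(-13.4); sx_t=Rg.T@[np.cos(slot),np.sin(slot),0]
def held():
    s,R=st(); up=R@up_t; sx=R@sx_t
    return s,R,up,np.degrees(np.arctan2(sx[1],sx[0]))
E
python3 - <<'E'
from held import *
s,R,up,sy=held(); print("axis",np.round(up,4),"tilt deg",np.degrees(np.arccos(up[2])),"slot yaw",sy)
import pickle
P=manip.camera_params("wrist"); im=manip.capture("wrist"); cv2.imwrite("pics/h1.png",im); pickle.dump(P,open("h1.p","wb"))
s2=manip.capture("side"); cv2.imwrite("pics/s1.png",s2)
u=pix("side",[.515,.212,.2]).astype(int); print(u)
a=s2[max(u[1]-110,0):u[1]+110,u[0]-100:u[0]+100]
o=np.zeros((520,800,3),np.uint8)
a=cv2.resize(a,None,fx=2,fy=2,interpolation=3)[:520]; o[:a.shape[0],:400]=a[:,:400]; o[:420,400:]=im[:,80:480]; cv2.imwrite("pics/h1v.png",o)
for d in manip.spot_point("wrist","chuck_mid")+manip.spot_point("wrist","spindle_seat"): print(d["confidence"],np.round(world("wrist",d["xyz"],P),4))
print(np.round(s["ee_pos"],4), "expected mid", np.round(s["ee_pos"]+up*.0192,4))
E
```

```text
axis [0.0522 0.0062 0.9987] tilt deg 2.963565050531815 slot yaw 5.956984168864253
[178 224]
0.75 [0.5092 0.2105 0.2349]
0.62 [0.5142 0.2144 0.1313]
[0.5133 0.2095 0.2163] expected mid [0.5143 0.2096 0.2354]
```

View pics/h1v.png

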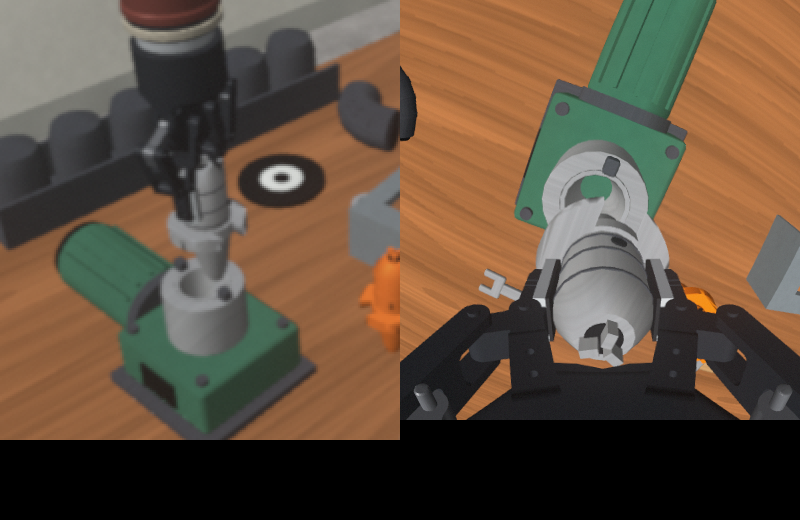

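Side view: the nose tip hangs just over the bore with the yaw looking right. The tool has picked up about 3° of tilt in the turn, so I'll raise it and find out which motions remove the tilt.

```bash
cat > t.py <<'E'
from held import *
s,R,up,sy=held(); print(round(s["clock"],2),np.round(s["ee_pos"],4),"axis",np.round(up,4),"tilt in tool x,y deg",np.round(np.degrees(R.T[:2]@[0,0,1]),2),"slot",round(sy,2),np.round(s["joint_pos"],3))
E
python3 -m inch '[0,0,-0.015,0,0, 0,0,-0.015,0,0, 0,0,0,0,0]' >/dev/null; python3 t.py
python3 -m inch '[0,0,0,3,0, 0,0,0,3,0, 0,0,0,0,0]' >/dev/null; python3 t.py
python3 -m inch '[0,0,0,-6,0, 0,0,0,0,0]' >/dev/null; python3 t.py
```

```text
9.1 [0.5164 0.2092 0.2514] axis [0.047  0.0047 0.9989] tilt in tool x,y deg [-1.89 -0.23] slot 5.84 [ 0.246  0.072  1.654 -0.003  1.449  1.346]
9.47 [0.5168 0.2094 0.2526] axis [0.0443 0.0025 0.9991] tilt in tool x,y deg [-1.79 -0.01] slot -0.31 [ 0.246  0.071  1.653 -0.003  1.449  1.454]
9.72 [0.5167 0.2094 0.2526] axis [0.0451 0.0043 0.999 ] tilt in tool x,y deg [-1.78 -0.21] slot 5.92 [ 0.246  0.071  1.653 -0.003  1.449  1.345]
```

```bash

python3 -m inch '[0,0,-0.05,0,0, 0,0,0,0,0, 0,0,0,0,0]' >/dev/null; python3 t.py
python3 -m inch '[0,0,0.0125,0,0, 0,0,0.0125,0,0, 0,0,0.0125,0,0, 0,0,0.0125,0,0]' >/dev/null; python3 t.py
python3 -m inch '[-0.02,0,0,0,0, -0.02,0,0,0,0, 0,0,0,0,0]' >/dev/null; python3 t.py
python3 -m inch '[0.02,0,0,0,0, 0.02,0,0,0,0, 0,0,0,0,0]' >/dev/null; python3 t.py
```

```text
10.1 [0.5172 0.2098 0.3016] axis [0.0482 0.005  0.9989] tilt in tool x,y deg [-1.96 -0.24] slot 5.71 [ 0.246  0.051  1.583 -0.003  1.542  1.349]
10.6 [0.5137 0.2087 0.2445] axis [0.0534 0.0062 0.9986] tilt in tool x,y deg [-2.26 -0.31] slot 5.66 [ 0.246  0.076  1.663 -0.003  1.442  1.35 ]
10.97 [0.4754 0.1898 0.2411] axis [0.0595 0.0077 0.9982] tilt in tool x,y deg [-2.61 -0.39] slot 5.65 [ 0.228 -0.021  1.768 -0.004  1.44   1.333]
11.35 [0.5132 0.2087 0.2384] axis [0.0578 0.007  0.9984] tilt in tool x,y deg [-2.51 -0.38] slot 5.62 [ 0.246  0.082  1.668 -0.003  1.435  1.351]
```

```bash

python3 -m inch '[0,0,-0.02,0,0, 0,0,-0.02,0,0, 0,0,-0.02,0,0, 0,0,-0.02,0,0, 0,0,-0.02,0,0, 0,0,-0.02,0,0, 0,0,0,0,0, 0,0,0,0,0]' >/dev/null; python3 t.py
python3 -m inch '[0,0,0.05,0,0, 0,0,0,0,0, 0,0,0,0,0, 0,0,0.05,0,0, 0,0,0,0,0, 0,0,0,0,0]' >/dev/null; python3 t.py
```

```text
12.35 [0.5171 0.2097 0.3709] axis [0.0512 0.0056 0.9987] tilt in tool x,y deg [-2.13 -0.28] slot 5.61 [ 0.246  0.037  1.471 -0.003  1.671  1.35 ]
13.1 [0.5167 0.2092 0.2779] axis [0.0414 0.0031 0.9992] tilt in tool x,y deg [-1.57 -0.15] slot 5.61 [ 0.245  0.054  1.624 -0.003  1.491  1.35 ]
```

```bash

python3 -m inch '[0,0,-0.02,0,0, 0,0,-0.02,0,0, 0,0,-0.02,0,0, 0,0,-0.02,0,0, 0,0,-0.02,0,0, 0,0,-0.02,0,0, 0,0,0,0,0]' >/dev/null; python3 t.py
python3 -m inch '[0,0,0.06,0,0, 0,0,0,0,0, 0,0,0.06,0,0, 0,0,0,0,0, 0,0,0,0,0]' >/dev/null; python3 t.py
```

```text
13.97 [0.5244 0.2116 0.4249] axis [ 0.0127 -0.0041  1.    ] tilt in tool x,y deg [0.09 0.21] slot 5.62 [ 0.246  0.025  1.384 -0.003  1.73   1.35 ]
14.6 [0.5286 0.2123 0.3197] axis [-3.0e-04 -7.3e-03  1.0e+00] tilt in tool x,y deg [0.84 0.38] slot 5.62 [ 0.245  0.032  1.569 -0.003  1.525  1.35 ]
```

```bash

python3 -m inch '[-0.0065,-0.0084,0.03,0,0, 0,0,0,0,0, 0,0,0.035,0,0, 0,0,0,0,0, 0,0,0,0,0]' >/dev/null; python3 t.py
python3 - <<'E'
from ortho import *
import pickle
from held import held
s,R,up,sy=held()
P=manip.camera_params("wrist"); im=manip.capture("wrist"); cv2.imwrite("pics/h2.png",im); pickle.dump((P,s["ee_pos"]),open("h2.p","wb"))
side=manip.capture("side"); cv2.imwrite("pics/s2.png",side)
e=np.array(s["ee_pos"]); c=e+[ -0.0015,-0.0008,0]
o=[]
k=400/.11
q=ortho(im,P,[.5177,.216],.130); cv2.circle(q,(200,200),int(40*k/1000),(0,255,255),1);o.append(q)
q=ortho(im,P,c,e[2]-.0108); cv2.circle(q,(200,200),int(36*k/1000),(0,255,255),1)
for a in (sy,):
  a=np.radians(a); cv2.line(q,(200,200),(int(200-np.sin(a)*145),int(200-np.cos(a)*145)),(0,0,255),1)
o.append(q)
cv2.imwrite("pics/h2v.png",np.hstack(o))
E
```

```text
15.22 [0.5332 0.2198 0.2787] axis [-0.0349 -0.0158  0.9993] tilt in tool x,y deg [2.83 0.84] slot 5.61 [ 0.257  0.037  1.64  -0.004  1.413  1.362]
```

View pics/h2v.png

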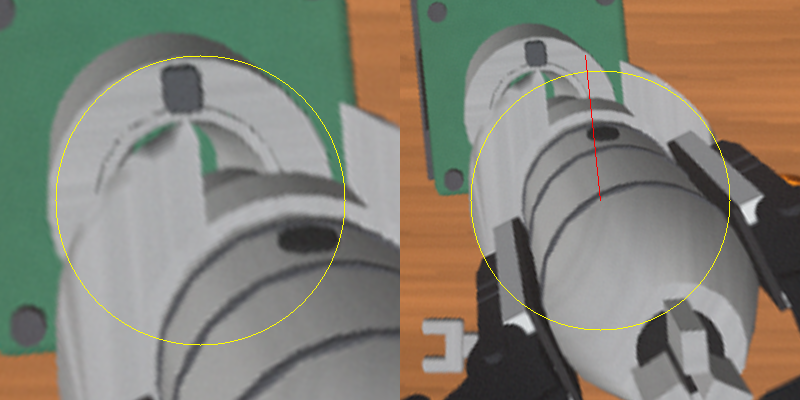

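The left half shows that the arm swung off to about x 0.533, with the tilt overshooting. Quick steps lock in lag, so from now on I'll make slow, small rows and let it settle.

```bash
python3 t.py
python3 -m inch '[0,0,-0.05,0,0, 0,0,0,0,0, 0,0,0,0,0, 0,0,-0.05,0,0, 0,0,0,0,0, 0,0,0,0,0]' ; python3 t.py
python3 -m inch '[0,0,0.0125,0,0, 0,0,0.0125,0,0, 0,0,0.0125,0,0, 0,0,0.0125,0,0, 0,0,0.0125,0,0, 0,0,0.0125,0,0, 0,0,0.0125,0,0, 0,0,0.0125,0,0, 0,0,0,0,0, 0,0,0,0,0]' >/dev/null; python3 t.py
```

```text
15.32 [0.5324 0.2197 0.2774] axis [-0.033  -0.0153  0.9994] tilt in tool x,y deg [2.72 0.82] slot 5.61 [ 0.257  0.038  1.642 -0.004  1.413  1.362]
clock: 16.08
ee_pos: [0.5266, 0.2184, 0.3773]
eef_rot: [0.002, 0.973, 0.231, 0.023]
force: [-0.0, 0.6, -6.4]
width: 0.0412
16.07 [0.5266 0.2184 0.3773] axis [-0.0289 -0.0141  0.9995] tilt in tool x,y deg [2.47 0.77] slot 5.6 [ 2.570e-01 -1.000e-03  1.498e+00 -4.000e-03  1.600e+00  1.362e+00]
17.32 [0.5287 0.2184 0.2638] axis [-0.0197 -0.0117  0.9998] tilt in tool x,y deg [1.94 0.66] slot 5.6 [ 0.256  0.046  1.658 -0.004  1.402  1.362]
```

```bash
python3 -m inch '[-0.0019,-0.0006,0.005,0,0, -0.0019,-0.0006,0.005,0,0, -0.0019,-0.0006,0.005,0,0, -0.0019,-0.0006,0.005,0,0, -0.0019,-0.0006,0.005,0,0, 0,0,0,0,0, 0,0,0,0,0]' >/dev/null; python3 t.py
python3 - <<'E'
from ortho import *
import pickle
from held import held
s,R,up,sy=held(); e=np.array(s["ee_pos"])
D={}
for c in ("wrist","side","top"): D[c]=(manip.camera_params(c),manip.capture(c))
pickle.dump((D,e,R,up),open("h3.p","wb"))
def circ(im,cam,C,r,z,col,ax=np.array([0,0,1.])):
    a=np.linspace(0,2*np.pi,60); b1=np.cross(ax,[0,1,0]); b1/=np.linalg.norm(b1); b2=np.cross(ax,b1)
    M=np.array([3,0,0]) # scale handled by caller
    return [pix(cam,np.array(C)+ax*z+r*(np.cos(t)*b1+np.sin(t)*b2),D[cam][0]) for t in a]
o=np.zeros((600,800,3),np.uint8)
ch=e-R[:,0]*0.0017
for cam,(w,x0) in {"side":(65,0),"wrist":(130,400)}.items():
    P,im=D[cam]; u=pix(cam,[.5177,.216,.15],P).astype(int) if cam=="side" else np.array([280,240])
    k=400/(2*w); hh=int(300/k); y0=max(u[1]-hh,0); xx=u[0]-w
    cr=cv2.resize(im[y0:y0+2*hh,xx:xx+2*w],(400,int(400*min(2*hh,420-y0)/(2*w))),interpolation=3)[:600]
    L=lambda pts,col: cv2.polylines(cr,[np.array([((p[0]-xx)*k,(p[1]-y0)*k) for p in pts],np.int32)],True,col,1)
    L(circ(im,cam,[.5177,.216,.13],.040,0,0),(0,255,255)); L(circ(im,cam,[.5177,.216,.13],.0225,0,0),(0,255,255))
    L(circ(im,cam,ch,.036,-.0108,0,up),(0,0,255)); L(circ(im,cam,ch,.007,-.0228-.057,0,up),(255,0,255))
    o[:cr.shape[0],x0:x0+400]=cr
cv2.imwrite("pics/h3v.png",o)
E
```

```text
18.2 [0.5196 0.217  0.238 ] axis [-0.0218 -0.0122  0.9997] tilt in tool x,y deg [2.06 0.68] slot 5.6 [ 0.258  0.039  1.714 -0.004  1.351  1.364]
```

View pics/h3v.png

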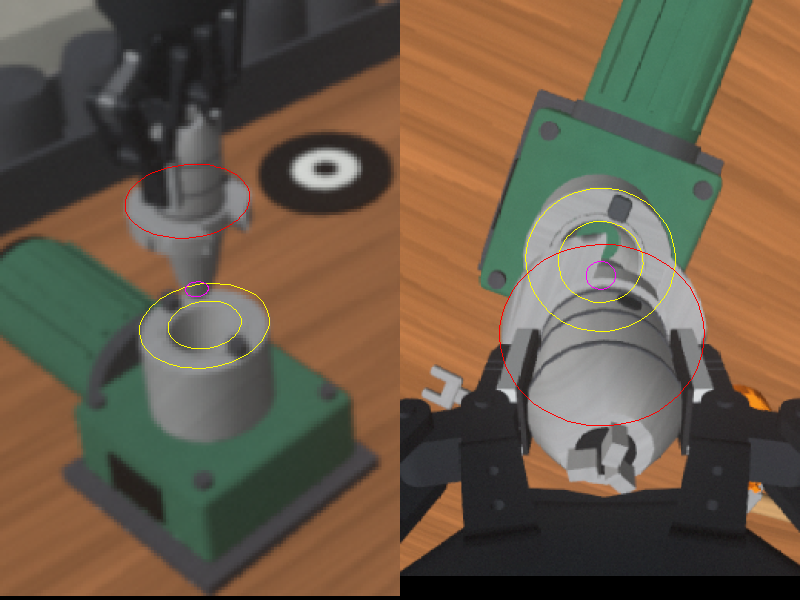

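Side view: the overlays sit on the real spindle nose (204,325) and flange (188,201), so height and yaw agree. Wrist view: the spindle ring fits, but the real flange tips at (600,237) and (655,250) stand a few mm further along +x than the red ring. I'll measure that in one rectified crop.

```bash
python3 - <<'E'
from ortho import *
import pickle
D,e,R,up=pickle.load(open("h3.p","rb")); P,im=D["wrist"]
o=[]; k=400/.11
q=ortho(im,P,e[:2],e[2]-.0108+up[0]*0)
a=np.radians(5.6)
for off,col in ((-.0017,(0,0,255)),(.002,(0,255,0))):
    v=R[:,0]*off; u=np.array([200-v[1]*k,200-v[0]*k])
    cv2.circle(q,tuple(u.astype(int)),int(.036*k),col,1)
    d=np.array([-np.sin(a),-np.cos(a)]); n=np.array([-d[1],d[0]])
    for sgn in (-1,1):
        p1=u+sgn*n*.012*k+d*.024*k; p2=u+sgn*n*.012*k+d*.0339*k
        cv2.line(q,tuple(p1.astype(int)),tuple(p2.astype(int)),col,1)
o.append(q)
q=ortho(im,P,[.5177,.216],.130); cv2.circle(q,(200,200),int(.040*k),(0,255,255),1)
for z,r in ((.14,.0),):
    pass
d=np.array([-np.sin(np.radians(5.5)),-np.cos(np.radians(5.5))])
# dog outline (top z=.14) reprojected into the z=.13 plane
C=world("wrist",[0,0,0],P); yx=np.radians(5.5)
pts=[]
for rr,l in ((.026,-.005),(.026,.005),(.038,.005),(.038,-.005)):
    X=np.array([.5177+rr*np.cos(yx)-l*np.sin(yx),.216+rr*np.sin(yx)+l*np.cos(yx),.14]); t=(C[2]-.13)/(C[2]-.14); Y=C+(X-C)*t
    pts.append((200-(Y[1]-.216)*k,200-(Y[0]-.5177)*k))
cv2.polylines(q,[np.array(pts,np.int32)],True,(0,255,255),1)
o.append(q); cv2.imwrite("pics/h4v.png",cv2.resize(np.hstack(o)[:300],None,fx=1,fy=1))
E
```

```text
(no output)
```

View pics/h4v.png

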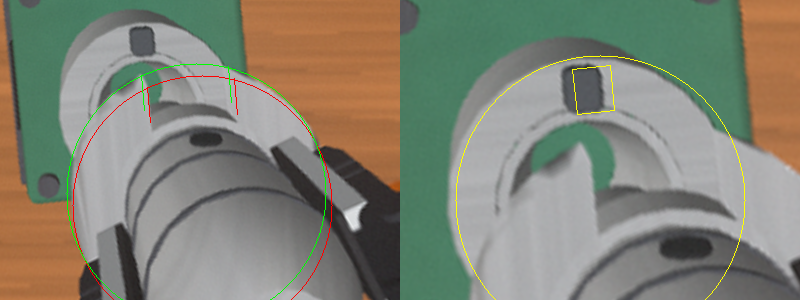

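```bash
sed -i 's/^s,R,up,sy=held(); /s,R,up,sy=held(); print("F",np.round(s["force"],1),"M",np.round(s["moment"],2),"w",round(s["width"],4)); /' t.py
python3 -m inch '[-0.001,-0.0008,0.0075,0,0, -0.001,-0.0008,0.0075,0,0, 0,0,0.0075,0,0, 0,0,0.0075,0,0, 0,0,0.0075,0,0, 0,0,0.0075,0,0, 0,0,0.0075,0,0, 0,0,0,0,0, 0,0,0,0,0]' >/dev/null; python3 t.py
```

```text
F [ 0.2  0.4 -5.4] M [ 0.02  0.02 -0.03] w 0.0413
19.48 [0.519  0.2178 0.1811] axis [-0.0209 -0.012   0.9998] tilt in tool x,y deg [2.01 0.67] slot 5.59 [ 0.26   0.086  1.774 -0.005  1.245  1.366]
```

```bash
python3 -m inch '[-0.0009,-0.0005,0.004,0,0, -0.0009,-0.0005,0.004,0,0, 0,0,0.004,0,0, 0,0,0.004,0,0, 0,0,0,0,0, 0,0,0,0,0]' >/dev/null; python3 t.py
python3 -m inch '[0,0,0.002,0,0, 0,0,0.002,0,0, 0,0,0.002,0,0, 0,0,0,0,0]' >/dev/null; python3 t.py
```

```text
F [-0.3  0.2 -5.1] M [-0.03  0.02  0.01] w 0.0414
20.23 [0.5177 0.2181 0.1645] axis [-0.022  -0.0123  0.9997] tilt in tool x,y deg [2.08 0.69] slot 5.6 [ 0.261  0.099  1.793 -0.005  1.212  1.367]
F [-0.2 -0.1 -6.5] M [-0.03  0.04 -0.02] w 0.0414
20.73 [0.5182 0.2182 0.1584] axis [-0.0224 -0.0124  0.9997] tilt in tool x,y deg [2.1  0.69] slot 5.6 [ 0.261  0.106  1.797 -0.005  1.2    1.367]
```

```bash
python3 -m inch '[0,0,0.0015,0,0, 0,0,0.001,0,0, 0,0,0,0,0]' >/dev/null; python3 t.py
python3 - <<'E'
from h import *
for c in ("side","top"):
    im=manip.capture(c); cv2.imwrite(f"pics/{c}5.png",im)
a=cv2.imread("pics/side5.png"); u=pix("side",[.5177,.216,.14]).astype(int); a=cv2.resize(a[u[1]-55:u[1]+55,u[0]-55:u[0]+55],(500,500),interpolation=3)
cv2.imwrite("pics/s5v.png",a)
E
```

```text
F [ 0.1  0.  -5. ] M [-0.02  0.06  0.05] w 0.0412
21.1 [0.5183 0.2182 0.1558] axis [-0.0225 -0.0125  0.9997] tilt in tool x,y deg [2.1  0.69] slot 5.6 [ 0.261  0.109  1.799 -0.005  1.195  1.367]
```

View pics/s5v.png

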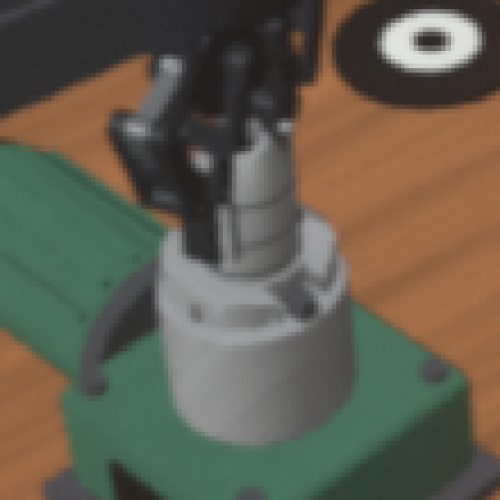

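The side crop shows the flange just above the face, with the near dog at (295,295) inside its slot. No contact force yet, so I'll keep lowering to the face.

```bash
python3 -m inch '[0,0,0.001,0,0, 0,0,0.001,0,0, 0,0,0,0,0]' >/dev/null; python3 t.py; python3 -m inch '[0,0,0.001,0,0, 0,0,0.0005,0,0]' >/dev/null; python3 t.py
```

```text
F [-0.5  0.4 -5.8] M [-0.03  0.09  0.01] w 0.0414
21.57 [0.5182 0.2182 0.1538] axis [-0.0222 -0.0125  0.9997] tilt in tool x,y deg [2.09 0.68] slot 5.6 [ 0.261  0.111  1.801 -0.005  1.191  1.367]
F [-3.3 -0.4 -0.6] M [-0.29  0.64 -0.09] w 0.0412
21.82 [0.5186 0.2184 0.1532] axis [-0.0228 -0.0126  0.9997] tilt in tool x,y deg [2.13 0.69] slot 5.6 [ 0.261  0.112  1.801 -0.005  1.19   1.367]
```

```bash
python3 -m inch '[-0.0009,-0.0004,0,0,0, 0,0,0.0005,0,0, 0,0,0,0,0]' >/dev/null; python3 t.py; python3 -m inch '[0,0,0.0007,0,0, 0,0,0,0,0]' >/dev/null; python3 t.py
```

```text
F [-1.1 -0.2 -2.6] M [-0.17  0.36 -0.  ] w 0.0411
22.2 [0.5182 0.2183 0.1534] axis [-0.0245 -0.0128  0.9997] tilt in tool x,y deg [2.21 0.72] slot 5.6 [ 0.261  0.11   1.803 -0.005  1.188  1.368]
F [-2.2 -0.9 -1.2] M [-0.27  0.62  0.01] w 0.0415
22.45 [0.5183 0.2184 0.1533] axis [-0.0248 -0.0129  0.9997] tilt in tool x,y deg [2.23 0.73] slot 5.6 [ 0.261  0.11   1.803 -0.005  1.188  1.368]
```

```bash
python3 -m inch '[-0.0012,-0.0005,0.0006,0,0, 0,0,0.0006,0,0, 0,0,0,0,0]' 30 >/dev/null; python3 t.py; python3 -m inch '[0,0,0,0,0.6, 0,0,0,0,0.65, 0,0,0,0,0.7, 0,0,0,0,0.8, 0,0,0,0,1]' >/dev/null; python3 t.py
python3 - <<'E'
from h import *
for c in ("side","top"):
    im=manip.capture(c); cv2.imwrite(f"pics/{c}6.png",im)
    for d in manip.spot_point(c,"chuck_mid")+manip.spot_point(c,"spindle_seat"): print(c,round(d["confidence"],2),np.round(world(c,d["xyz"]),4))
P=manip.camera_params("wrist"); manip.capture("wrist")
for d in manip.spot_point("wrist","chuck_mid"): print("w",round(d["confidence"],2),np.round(world("wrist",d["xyz"],P),4))
E
```

```text
F [-2.7 -0.1  0.3] M [-0.29  0.51 -0.06] w 0.0411
22.82 [0.5182 0.2184 0.1533] axis [-0.0278 -0.0133  0.9996] tilt in tool x,y deg [2.4  0.79] slot 5.61 [ 0.262  0.108  1.806 -0.005  1.184  1.368]
F [-0.1  0.7 -0. ] M [-0.01  0.02  0.01] w 0.0838
23.45 [0.519  0.2189 0.1533] axis [-0.0297 -0.0144  0.9995] tilt in tool x,y deg [2.52 0.78] slot 5.59 [ 0.262  0.108  1.806 -0.005  1.182  1.368]
side 0.7 [0.4186 0.056  0.0936]
side 0.64 [0.5135 0.2219 0.1703]
top 0.92 [0.5175 0.2193 0.1724]
top 0.66 [0.4195 0.0524 0.1047]
top 0.86 [0.5174 0.219  0.1319]
w 0.75 [0.5171 0.2215 0.1712]
```

```bash
python3 -m inch '[0,0,-0.01,0,1, 0,0,-0.015,0,1, 0,0,-0.02,0,1, 0,0,-0.025,0,1, 0,0,-0.025,0,1, 0,0,-0.025,0,1, -0.03,0,-0.02,0,1, -0.03,0,0,0,1, 0,0,0,0,1, 0,0,0,0,1]'
python3 - <<'E'
from ortho import *
s,R=st(); P=manip.camera_params("wrist"); w=manip.capture("wrist"); a=manip.capture("side"); t=manip.capture("top")
cv2.imwrite("pics/w7.png",w);cv2.imwrite("pics/side7.png",a);cv2.imwrite("pics/top7.png",t)
Ps=manip.camera_params("side")
o=np.zeros((600,800,3),np.uint8)
u=pix("side",[.5177,.217,.15]).astype(int); x0,y0=u-50; k=4
c=cv2.resize(a[y0:y0+100,x0:x0+100],(400,400),interpolation=3)
def poly(C,r,col):
    th=np.linspace(0,2*np.pi,60); p=np.array([(pix("side",[C[0]+r*np.cos(q),C[1]+r*np.sin(q),C[2]],Ps)-[x0,y0])*k for q in th])
    cv2.polylines(c,[p.astype(np.int32)],True,col,1)
poly([.5177,.2182,.142],.036,(0,0,255)); poly([.5177,.2182,.130],.040,(0,255,255))
o[:400,:400]=c
q=ortho(w,P,[.5177,.2182],.142); cv2.circle(q,(200,200),131,(0,0,255),1); o[:400,400:]=q
o[400:,:400]=cv2.resize(a[120:240,200:440],(400,200)); o[400:,400:]=cv2.resize(t[130:290,110:430],(400,200))
cv2.imwrite("pics/f1.png",o)
manip.spot_point
for cam in ("top","side","wrist"):
    for n in ("chuck_mid","endmill_mid","centre_mid"):
        for d in manip.spot_point(cam,n):
            X=world(cam,d["xyz"],P if cam=="wrist" else None); print(cam,n,round(d["confidence"],2),np.round(X,4))
E
```

```text
clock: 25.1
ee_pos: [0.4595, 0.1908, 0.3072]
eef_rot: [0.001, 0.973, 0.231, 0.03]
force: [0.0, -1.5, -0.3]
width: 0.0853
top chuck_mid 0.73 [0.5193 0.2192 0.1728]
top chuck_mid 0.69 [0.4181 0.0537 0.0999]
top endmill_mid 0.98 [ 0.5714 -0.2859  0.1141]
top centre_mid 0.63 [ 0.551  -0.1757  0.1127]
side chuck_mid 0.81 [0.4194 0.0585 0.0959]
side chuck_mid 0.73 [0.5161 0.2188 0.1717]
side endmill_mid 0.77 [ 0.5733 -0.2822  0.1129]
side centre_mid 0.61 [ 0.5493 -0.1772  0.1128]
wrist chuck_mid 0.59 [0.5152 0.2161 0.1701]
wrist centre_mid 0.93 [ 0.5501 -0.1802  0.1106]
```

View pics/f1.png

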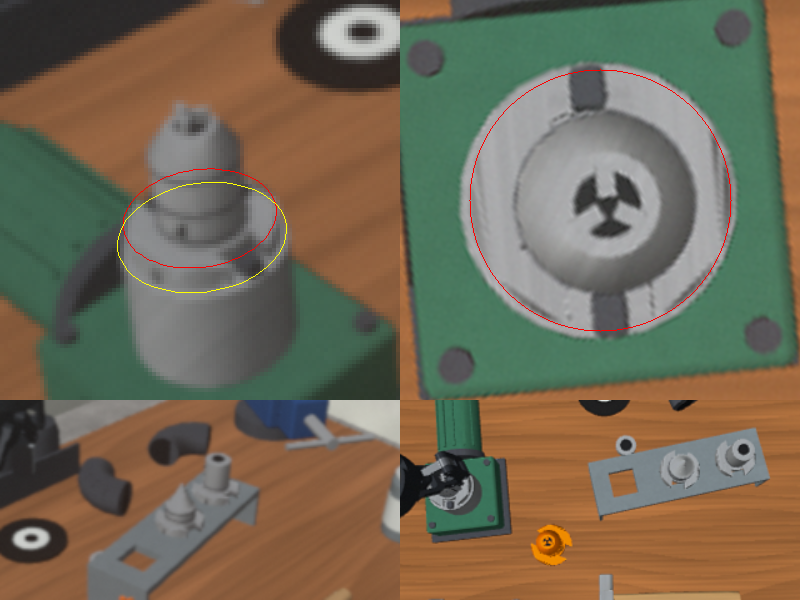

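Side crop, left: the flange lies on the nose with the near dog in its slot at (245,255). Wrist ortho, right: both dogs, at (590,85) and (608,312), sit in the slots with the flange concentric. Bottom: the centre and the end mill still stand in the rack. To be sure the flange is fully home, I'll touch the chuck's top lightly with shut fingers (expected z 0.208).

```bash
python3 - <<'E'
from h import *
s,R=st(); print(np.round(s["ee_pos"],4),np.round(R.T@(np.array([.5177,.2182,.240])-s["ee_pos"]),4))
E
python3 -m inch '[0.01,-0.001,0,0,0, 0.01,-0.001,0.005,0,0, 0.01,-0.001,0.01,0,0, 0.01,-0.001,0.01,0,0, 0.01,-0.001,0.01,0,0, 0.008,-0.001,0.01,0,0, 0,0,0,0,0, 0,0,0,0,0]' 30 >/dev/null; python3 t.py
```

```text
[0.4589 0.1906 0.3057] [0.0612 0.0007 0.0692]
F [ 0.3  0.9 -0.4] M [ 0.03  0.05 -0.02] w -0.0001
26.7 [0.514  0.2249 0.259 ] axis [-0.0373 -0.0161  0.9992] tilt in tool x,y deg [2.95 0.89] slot 5.62 [ 0.275  0.008  1.706 -0.005  1.374  1.381]
```

```bash
python3 -m inch '[0,0.0038,0.008,0,0, 0,0.0038,0.008,0,0, 0,0,0.008,0,0, 0,0,0.008,0,0, 0,0,0.006,0,0, 0,0,0.003,0,0, 0,0,0,0,0, 0,0,0,0,0]' >/dev/null; python3 t.py
```

```text
F [0.1 0.4 0.3] M [-0.01  0.08 -0.04] w -0.0001
27.7 [0.5199 0.2178 0.2162] axis [-0.0385 -0.0164  0.9992] tilt in tool x,y deg [3.03 0.9 ] slot 5.6 [ 0.259  0.043  1.752 -0.005  1.292  1.366]
```

```bash
python3 -m inch '[0,0,0.0025,0,0, 0,0,0.0015,0,0, 0,0,0.001,0,0]' >/dev/null; python3 t.py
```

```text
F [0.8 0.3 0.7] M [ 0.04  0.02 -0.01] w -0.0004
28.07 [0.5205 0.218  0.2116] axis [-0.0398 -0.0167  0.9991] tilt in tool x,y deg [3.1  0.92] slot 5.61 [ 0.26   0.047  1.756 -0.005  1.282  1.366]
```

```bash
python3 -m inch '[0,0,0.0015,0,0, 0,0,0.0015,0,0, 0,0,0.001,0,0]' >/dev/null; python3 t.py
```

```text
F [-0.3  0.2 -0.7] M [0.01 0.04 0.02] w 0.0006
28.45 [0.5207 0.218  0.2074] axis [-0.0398 -0.0168  0.9991] tilt in tool x,y deg [3.1  0.92] slot 5.61 [ 0.26   0.051  1.76  -0.005  1.274  1.366]
```

```bash
python3 -m inch '[0,0,0.001,0,0, 0,0,0.001,0,0, 0,0,0.0005,0,0]' >/dev/null; python3 t.py
```

```text
F [ 0.4 -0.4  0.2] M [-0.02 -0.03  0.03] w 0.0001
28.82 [0.5209 0.218  0.2046] axis [-0.0397 -0.0167  0.9991] tilt in tool x,y deg [3.1  0.92] slot 5.61 [ 0.26   0.054  1.763 -0.005  1.269  1.366]
```

```bash
python3 -m inch '[0,0,0.001,0,0, 0,0,0.001,0,0, 0,0,0.0005,0,0]' >/dev/null; python3 t.py
```

```text
F [-0.  -0.2  0.3] M [-0.    0.06 -0.04] w -0.0002
29.2 [0.5211 0.2181 0.202 ] axis [-0.0398 -0.0167  0.9991] tilt in tool x,y deg [3.1  0.92] slot 5.61 [ 0.259  0.056  1.765 -0.005  1.264  1.366]
```

```bash
python3 -m inch '[0,0,0.001,0,0, 0,0,0.001,0,0, 0,0,0.001,0,0]' >/dev/null; python3 t.py
```

```text
F [-4.7 -1.7  9.7] M [-0.18  0.77  0.03] w -0.0
29.57 [0.5214 0.2181 0.2003] axis [-0.0403 -0.0168  0.9991] tilt in tool x,y deg [3.13 0.93] slot 5.61 [ 0.26   0.058  1.766 -0.005  1.26   1.366]
```

```bash
python3 -m inch '[0,0,0.001,0,0, 0,0,0.001,0,0]' >/dev/null; python3 t.py
```

```text
F [-3.5 -1.9  6.1] M [-0.21  0.71  0.  ] w 0.0
29.82 [0.5213 0.2181 0.2003] axis [-0.0405 -0.0166  0.9991] tilt in tool x,y deg [3.14 0.94] slot 5.62 [ 0.26   0.058  1.767 -0.005  1.26   1.366]
```

The fingers met firm contact at z 0.2003 with about 10 N, and the chuck did not sink. Now I'll retreat, check by numbers and hand in.

```bash
python3 -m inch '[0,0,-0.008,0,0, 0,0,-0.015,0,0, 0,0,-0.02,0,0, 0,0,-0.025,0,0, 0,0,-0.025,0,0, -0.02,0,-0.01,0,0, -0.02,0,0,0,0, -0.02,0,0,0,0, 0,0,0,0,0, 0,0,0,0,0]'
python3 - <<'E'
from h import *
old=cv2.imread("pics/side7.png"); n=manip.capture("side"); u=pix("side",[.5177,.217,.14]).astype(int)
sl=np.s_[u[1]-15:u[1]+40,u[0]-35:u[0]+35]
print("mean side change near flange",np.abs(old[sl].astype(int)-n[sl]).mean(), "shift",cv2.phaseCorrelate(cv2.cvtColor(old[sl],6).astype(float),cv2.cvtColor(n[sl],6).astype(float)))
manip.capture("top")
for cam in ("top","side"):
    for t in ("chuck_mid","spindle_seat"):
        for d in manip.spot_point(cam,t): print(cam,t,round(d["confidence"],2),np.round(world(cam,d["xyz"]),4))
print(manip.state()["clock"], manip.state()["force"])
E
```

```text
clock: 31.08
ee_pos: [0.4627, 0.1901, 0.3125]
eef_rot: [0.002, 0.972, 0.231, 0.034]
force: [-0.2, 0.4, -0.4]
width: 0.0
mean side change near flange 0.6481385281385281 shift ((0.007309051940225686, 0.016919938121603195), 0.9819006773565331)
top chuck_mid 0.78 [0.5213 0.2228 0.1711]
top chuck_mid 0.67 [0.4194 0.0512 0.1015]
top spindle_seat 0.75 [0.5146 0.2176 0.1348]
side chuck_mid 0.75 [0.5142 0.2183 0.1704]
side chuck_mid 0.67 [0.4213 0.0554 0.097 ]
side chuck_mid 0.21 [0.5171 0.2217 0.1338]
side spindle_seat 0.6 [0.5156 0.2181 0.1294]
31.375 [ 1.12094578  0.4752309  -0.05795952]
```

```bash
python3 -c "
from rig import manip
print(manip.hand_in())"
```

```text
the job is handed in; nothing more can be done
None
```

The steel drill chuck is seated, shank down, in the notcher's spindle with its slots over the two dogs, and the job is handed in at about 31 s. I held it until the flange met the spindle face, released it and drew the gripper clear. The end mill holder and the centre still stand in the rack, and the orange look-alike was not touched.

**Checks that agree:**
- In the last pictures viewed, both dogs sit in the slots and the flange is concentric with the spindle.
- The networks put chuck_mid at z 0.170–0.173 m; fully seated should be 0.172 m.
- A light touch of about 10 N on the chuck's top did not push it down. A before-and-after side image comparison showed it had not moved.

**Checks that were off:**
- I expected that touch at z 0.208 m but felt it at 0.200 m, probably on the body below the jaws. It shows the chuck sits firmly but does not independently confirm the height.
- The arm picked up 2–3° of tilt in fast moves. The chuck was still tilted about 1.5° when it first touched the face and settled when released. I judged that it then sat flat only from the pictures, and did not measure any remaining tilt.
- The last top-camera reading put the chuck 4–7 mm from the seat reading in x and y. I put that down to network scatter, since the image comparison showed no movement.

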